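# Clamp a chromatography column in its snap-strap holder

### The arm

A 6-joint arm with a two-finger parallel gripper is mounted at the origin on a cart in front of the work surface, level with it; the furniture and walls round the work are solid. World frame = base frame: x ahead of the robot, y to its left, z up, the work surface at z = 0. Lengths are in mm, angles in rad, forces in N, time in s.
With the tool pointing down it reaches from about 350 to 925 mm from the base axis. Payload 6.4 kg.
Tool frame: the origin (TCP) lies at the very end of the fingers, on their centre line; the grasp point (between the pads) lies 19 mm behind it; z points along the fingers, y is the line along which they close (so a half turn about z gives the same grasp; the last joint's range is limited). The gripper opens to 85 mm and grips with 20 to 120 N. Pads are 22 mm wide; open, the fingers measure 114 mm over their backs; the gripper's body (76 mm by 85 mm) begins 54 mm behind the grasp point. The pads swing forward as they close: fully open they stand 13 mm farther back than shut.
Start: joints at [-1.277, 0.245, 1.558, -0, 1.339, -0.174], TCP at [293.107, -580.174, 231.29] pointing down, gripper open.
Joint ranges: [-3.13, 3.13], [-1.02, 2.26], [0.13, 2.54], [-0.95, 4.09], [0.21, 2.88], [-2.74, 2.74]. Speed limits (rad/s): [2.57, 2.57, 3.14, 3.14, 3.14, 3.14].

### API

Orientations are given as [roll, pitch, yaw] about the fixed x, y, z axes, in that order (R = Rz(yaw) Ry(pitch) Rx(roll)).
In Python, from rig import arm, imaging, masks_of gives the robot as it stands.
- The arm moves only by the tool step_arm, never from a script. Its argument "commands" is a list of rows, each an object with "travel": the shift along the tool's x, y, z in mm, a list of three; "turn": the turn, a rotation vector about the tool's x, y, z in rad, a list of three; "grip": the finger opening in mm, from 0 to 85.4. In form: [{"travel": [dx, dy, dz], "turn": [wx, wy, wz], "grip": grip}, ...]. A call has 1 to 20 rows; each row shifts and turns the commanded pose from where the row before left it, along the tool's axes as they then stand; what a row does not reach is not made up. A row lasts 1/8 s, in which the tool goes at most 62.5 mm and 10.7 degrees, less where a joint would pass 70% of its speed; a pose out of reach is approached as far as the arm can. A call is refused whole if a number of a shift passes 62.5 or a number of a turn 0.188, either way. A call with a gripper value outside its range is refused whole. The fingers move at their own pace and stop on an object; "squeeze" is the grip in N (left out, the last holds). Time passes only in rows, so rows that do not move let the fingers close. It gives the time, the measured TCP pose, the force, the opening and the grip force at its end, in the units of the state.
- arm.sense(): the state, without advancing time (a new reading comes with each control period).
- imaging.snapshot(name): name is "scene" or "side" or "wrist"; returns a dict with "image" (384x512x3 uint8, red, green, blue), "fov_y" (degrees; the focal length in pixels is half the picture's height over the tangent of half this angle, whatever the lens; pixels are square), "cx", "cy" (the principal point, pixels), "k1" (the pictures are not rectified: a ray, as slopes to the right and down, at radius r is drawn at 1 + k1 r^2 times it, then the intrinsics apply), "pose" (4x4, takes a point from camera to world coordinates); the wrist camera has in their place "hand_eye" (4x4, takes a point from camera to tool coordinates, whose origin is the TCP and whose axes are the flange's). Camera axes: x right, y down, z forward; pixel columns grow to the right and rows downward; lengths in mm; the calibration is good to about 2 mm. A picture is of the moment at which its call begins: read the wrist's pose just before it. There is no depth.
- arm.finish_job(): hands the job in; it is judged then, once.
Trained networks look in a picture, given as the dict that the camera call returned (one of the last four; its "shot" number tells which), for a name from the list of things; names that differ only in an ending like _2 or _b are one class to them, and where a whole thing is asked for, a point or a joint stands for the part that bears it (a point fixed in the world has none). Each returns a list of dicts, best first, with "conf" (0 to 1); they miss things now and then, are a little off and sometimes report something else, mostly with a low value. They report only what shows in the picture. A call takes as long as a camera call. They do not tell look-alikes from the thing itself.
- masks_of(picture, query): "pixels" (384x512 bool, what is visible of it) and "rect" ([left, top, width, height] in pixels, round what is visible of it).
The state is a dict: "clock": time; "qpos": joint angles; "joint_vel": joint speeds; "joint_efforts": joint torques, N m; "ee_pos": TCP position; "tool_rot": TCP orientation; "force": force on the tool from outside, world axes, zero at the start; "torque": the same for the moment, N m; "width": finger opening in mm; "grasp_force": force on a finger pad.
Only numpy, scipy, OpenCV 4.12 (cv2) and the standard library are available. Lean on these libraries where they do the work, as an engineer would, in place of code of your own. Each camera call takes 0.05 s, during which the arm holds its last target. There are 200 camera calls.

### The job

Lay the loose steel chromatography column into the two V saddles of the holder, with its red inlet end at the end of the holder that bears the red mark, and let go of it. Then fold both blue straps over it and press their front lips down until each snaps shut and stays latched. The deck floats on air-cushion feet and gives way by a different amount each time, and the moulded straps crack when forced, so press by feel. Do not disturb the beaker and the flask.

Things in the scene. Friction and masses are not known exactly. Their poses are not given: they have to be found in the camera images.
- cradle (a point): middle of the holder: midway between its two white V saddles, on the axis of a column lying home, 72 mm above the bench. y runs along that axis, +y to the plate end with the red mark; x from the latches (front) back to the hinges; z up. Saddles at y = +52 and -52 mm, each 12 mm wide, V mouth 25 mm wide, rims 3 mm above this point, plate top 28 mm below it
- deck: the holder's aluminium plate with all on it, 152 mm along y, 92 mm along x; origin under its middle, 34 mm above the bench when empty, same axes as cradle. It floats on soft air-cushion feet: it sinks straight down by 2.5 mm a newton (some 7 mm under the column) until they bottom out, 6 to 28 mm below its empty height, never alike; from there it is firm. It rises again when let go
- column_mid (a point): centre of the loose steel column (about 0.28 kg), on its axis, its y; it lies with the axis 11 mm above the bench. Bare tube 14 mm thick for 63 mm either side (grip the middle), then hex nuts 22 mm across flats and end plugs, 192 mm in all. +y is the inlet end: red plug, red ring; the other plug is black. Laid home, the nuts straddle the saddles with 5 mm play either way
- column_inlet (a point): inlet end of the column, on its axis, 87 mm from column_mid along its +y
- strap_left (a joint): blue strap over the saddle at y = +52 mm, rad: 0 shut, up to 2.1 open (up and back). Stiff hinge, stays where left. Below 0.14 its barb rides on a springy tongue: the lip then takes 9 to 17 N, set differently on every tongue, until the strap snaps down from about 0.07 and is held at 0 to 0.04; not pressed far enough it stays up. Stop at -0.015; pressed with over 40 N it cracks
- strap_right (a joint): the same for the blue strap over the saddle at y = -52 mm
- hinge_left (a point): hinge axis of the left strap at mid width, parallel to the holder's y, 28 mm behind the column's axis and 70 mm above the bench (less as the deck sinks); same axes as cradle. The strap is an arch 18 mm wide that when shut reaches 66 mm forward of the hinge, its top 17 mm above the hinge
- hinge_right (a point): hinge axis of the right strap, in the same way
- lip_left (a point): top of the ribbed front lip of the left strap, where it is pressed down: when shut, 60 mm forward of the hinge and 17 mm higher (87 mm above the bench); moves with the strap
- lip_right (a point): top of the front lip of the right strap, in the same way
- beaker: glass beaker, 63 mm wide, 75 mm tall, origin under its centre; a bystander
- flask: conical flask, 60 mm wide, 104 mm tall, origin under its centre; a bystander
Not all that is in view belongs to the job. There is more than one size of the part that bears column_mid; the job needs the smaller.

How it is judged (in metres and radians):
On the way, in this order (a step that is already met when the one before it is completed fails the run):
1. the column lies home in both saddles, inlet at the red mark, let go, with both straps still open (z of column_mid in the frame of cradle between -0.003 and 0.003 m and x of column_mid in the frame of cradle between -0.003 and 0.003 m and y of column_mid in the frame of cradle between -0.0065 and 0.0065 m and y of column_inlet in the frame of cradle above 0.07 m and angle between the y axis of column_mid and the y axis of cradle, either way round below 0.04 rad and contact force between the fingers and column below 0.1 N and value of joint each of strap_left, strap_right above 0.3 rad), for 0.2 s.
2. both straps are snapped shut over it (value of joint each of strap_left, strap_right below 0.05 rad), for 0.2 s.
At the end, for the whole second after the job is handed in: both straps stay snapped shut (joint below 0.05 rad) over the column, which lies at rest in both saddles (centre within 3 mm across and in height and 6.5 mm along, axis within 0.04 rad) with its inlet at the red-marked end (all of step 2 and z of column_mid in the frame of cradle between -0.003 and 0.003 m and x of column_mid in the frame of cradle between -0.003 and 0.003 m and y of column_mid in the frame of cradle between -0.0065 and 0.0065 m and y of column_inlet in the frame of cradle above 0.07 m and angle between the y axis of column_mid and the y axis of cradle, either way round below 0.04 rad and linear speed of column below 0.02 m/s); the robot touches nothing.
It fails at once if a strap is pressed with more than 40 N and cracks (contact force between any of strap_left, strap_right and the fingers above 40 N).
It fails at once if the beaker or the flask is disturbed (distance of any of beaker, flask from where it was at the start of the episode above 0.02 m).
It also fails if it takes over 67 s, if anything falls off the work surface, if the arm or the gripper's body presses on something with over 40 N, if the wrist force passes 120 N, or if a joint passes its speed limit or range.

## Working session

There is one attempt and no reset: what is moved stays moved. The work goes in short steps, Python scripts to look and compute and a tool call to move; the robot and the scene stay as the last step left them, time stands still between calls to the robot, and variables do not carry over. Pictures are saved under pics/ and viewed, at most 10 in all, crops included, and the job is handed in when it is done.

Besides the shell and the picture viewer there is one more tool, called after "Call:" as name([rows], argument=value, ...), one row to a line, values as JSON. step_arm: Moves the arm, as the interface text tells. Its arguments: {"type":"object","properties":{"commands":{"type":"array"},"squeeze":{"type":"number"}},"required":["commands"]}

```bash
mkdir -p pics; cat > h.py <<'E'
import numpy as np, cv2
from rig import arm, imaging, masks_of
from scipy.spatial.transform import Rotation as R
def snap(n):
    s=arm.sense(); p=imaging.snapshot(n)
    if 'pose' not in p:
        T=np.eye(4); T[:3,:3]=R.from_euler('xyz',s['tool_rot']).as_matrix(); T[:3,3]=s['ee_pos']
        p['P']=T@np.array(p['hand_eye'])
    else: p['P']=np.array(p['pose'])
    return p
def K(p):
    f=192/np.tan(np.radians(p['fov_y'])/2)
    return np.array([[f,0,p['cx']],[0,f,p['cy']],[0,0,1.]]), np.array([p['k1'],0,0,0,0.])
def ray(p,uv):
    k,d=K(p); n=cv2.undistortPoints(np.array(uv,float).reshape(-1,1,2),k,d)[:,0]
    return np.c_[n,np.ones(len(n))]@p['P'][:3,:3].T, p['P'][:3,3]
def onz(p,uv,z):
    r,o=ray(p,uv); return o+r*((z-o[2])/r[:,2])[:,None]
def proj(p,X):
    k,d=K(p); W=np.linalg.inv(p['P']); X=np.array(X,float).reshape(-1,3)
    return cv2.projectPoints(X,cv2.Rodrigues(W[:3,:3])[0],W[:3,3],k,d)[0][:,0]
def save(p,n): cv2.imwrite('pics/'+n+'.png',cv2.cvtColor(p['image'],cv2.COLOR_RGB2BGR))
E
python3 - <<'E'
from h import *
print(arm.sense())
for n in ['scene','side']:
    p=snap(n); save(p,n); print(n,p['fov_y'],p['k1'],p['P'][:3,3].round())
    for q in ['cradle','deck','column_mid','strap_left','strap_right','beaker','flask']:
        for m in masks_of(p,q):
            ys,xs=np.nonzero(m['pixels']); 
            if len(xs): print(q,round(m['conf'],2),m['rect'],len(xs),onz(p,[[xs.mean(),ys.mean()]],11).round()[0])
a=np.hstack([cv2.imread('pics/scene.png'),cv2.imread('pics/side.png')])
E
```

```text
{'clock': 0.0, 'qpos': array([-1.27709786e+00,  2.45825295e-01,  1.55901835e+00, -1.61136088e-05,
        1.33870805e+00, -1.74090063e-01]), 'joint_vel': array([-4.80795104e-04, -7.48510883e-05, -1.24738999e-03,  1.50465665e-03,
       -2.42107419e-03,  2.37790708e-04]), 'joint_efforts': array([ 8.92314056e-04, -4.29502738e+01, -3.26125968e+01, -1.10843487e-04,
        5.37902044e-03, -1.05883029e-05]), 'ee_pos': array([ 292.93588583, -579.61860141,  230.17081822]), 'tool_rot': array([-3.13966050e+00, -3.23892675e-04,  4.67791943e-01]), 'force': array([ 2.57862488e-01, -2.77273017e-01,  4.81605996e-05]), 'torque': array([ 0.01627562,  0.04869161, -0.00258593]), 'grasp_force': 0.0, 'width': 85.14285048419495}
scene 48.16085263824155 0.029684760080789373 [ 353.  330. 1443.]
cradle 0.58 [209.1, 259.7, 46.9, 51.3] 1300 [563. -45.  11.]
deck 0.72 [207.0, 252.8, 49.4, 63.4] 1546 [567. -46.  11.]
column_mid 0.76 [250.2, 215.9, 44.7, 25.7] 204 [ 495. -285.   11.]
column_mid 0.56 [306.2, 126.4, 51.8, 18.2] 278 [ 373. -765.   11.]
side 56.969847347732035 -0.0017469064257464115 [  934. -1158.   771.]
cradle 0.74 [275.4, 129.8, 40.3, 37.1] 523 [546.  25.  11.]
cradle 0.55 [224.4, 176.2, 44.6, 28.0] 240 [ 500. -283.   11.]
deck 0.66 [271.2, 139.6, 39.2, 28.8] 423 [544.   7.  11.]
deck 0.42 [303.8, 133.7, 8.6, 11.6] 50 [573. 165.  11.]
column_mid 0.97 [94.2, 263.3, 77.2, 33.0] 745 [ 405. -757.   11.]
column_mid 0.63 [225.2, 184.8, 47.2, 17.6] 221 [ 500. -282.   11.]
column_mid 0.54 [270.4, 132.3, 39.8, 32.5] 495 [548.  23.  11.]
strap_left 0.45 [302.4, 134.3, 9.1, 13.0] 52 [574. 157.  11.]
beaker 0.69 [300.9, 188.4, 16.3, 28.0] 228 [ 707. -240.   11.]
flask 0.68 [336.4, 158.0, 14.2, 25.5] 266 [776. -17.  11.]
```

```bash
python3 - <<'E'
import cv2
a=cv2.imread('pics/scene.png')[100:340,150:400]; cv2.imwrite('pics/s2.png',cv2.resize(a,None,fx=2.5,fy=2.5,interpolation=2)[:600])
a=cv2.imread('pics/side.png')[110:310,80:350]; cv2.imwrite('pics/d2.png',cv2.resize(a,None,fx=2.9,fy=2.9,interpolation=2))
E
```

```text
(no output)
```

View pics/s2.png

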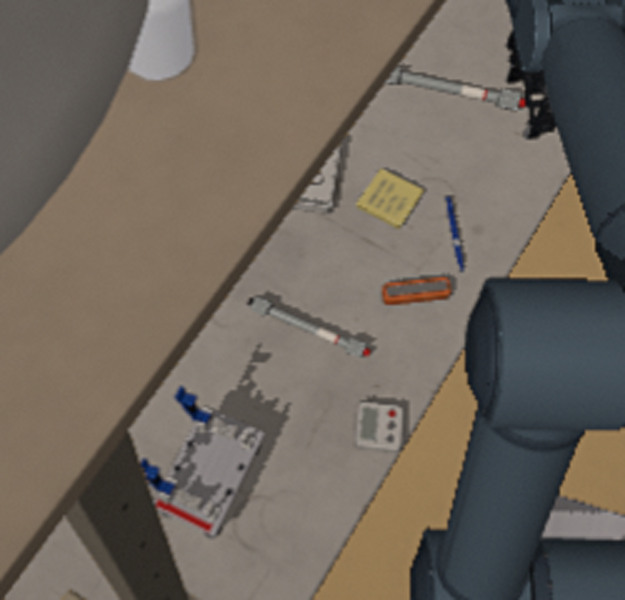

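View pics/d2.png

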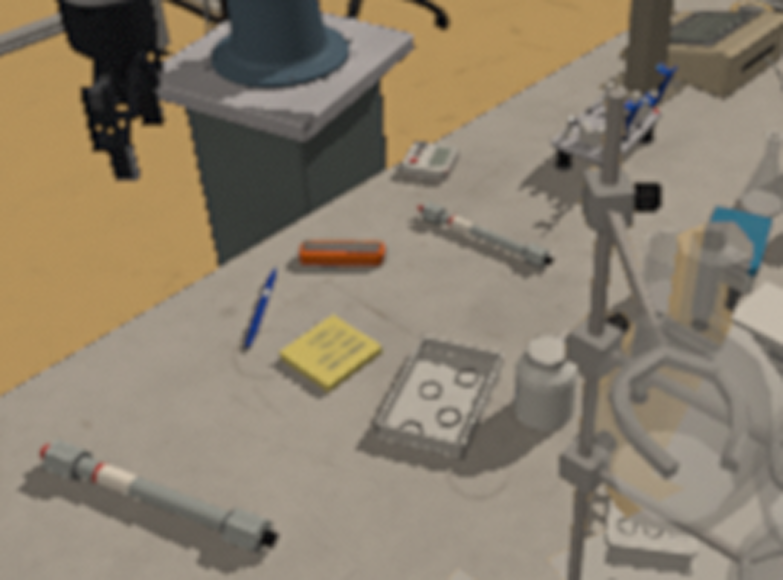

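```bash
python3 - <<'E'
from h import *
ps=snap('scene'); pd=snap('side')
for nm,a,b in [('A',[[298.8,240.8],[250.8,220.4]],[[224.8,183.1],[269.7,199.7]]),('B',[[360,140],[308,129.2]],[[94.8,265.2],[173.8,295.2]])]:
  for p,u in ((ps,a),(pd,b)):
    X=onz(p,u,11); d=X[0]-X[1]; print(nm,X.round(),X.mean(0).round(),np.linalg.norm(d).round(),np.arctan2(d[1],d[0]))
X=onz(ps,[[213.2,301.2],[234.8,312],[254.8,272]],44);print(X.round())
f=cv2.imread('pics/scene.png'); g=cv2.imread('pics/side.png')
cv2.imwrite('pics/f.png',np.vstack([cv2.resize(f,(400,300)),cv2.resize(g,(400,300))]))
E
```

```text
A [[ 395. -274.   11.]
 [ 583. -297.   11.]] [ 489. -285.   11.] 190.0 3.0224859145685934
A [[ 407. -278.   11.]
 [ 590. -293.   11.]] [ 498. -285.   11.] 183.0 3.0600095082726297
B [[ 276. -775.   11.]
 [ 490. -763.   11.]] [ 383. -769.   11.] 214.0 -3.0855326409847925
B [[ 274. -762.   11.]
 [ 524. -749.   11.]] [ 399. -756.   11.] 250.0 -3.0884441965006117
[[ 602.   30.   44.]
 [ 524.   40.   44.]
 [ 504. -106.   44.]]
```

View pics/f.png

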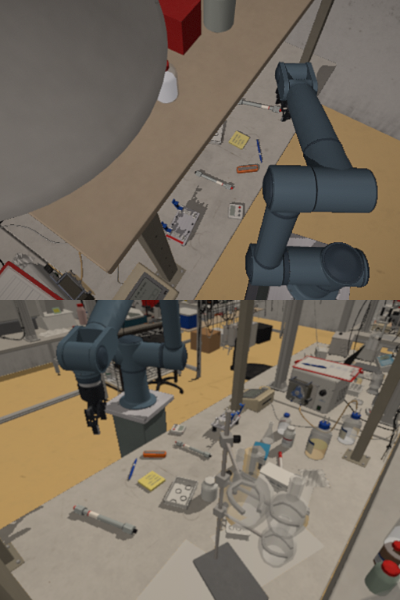

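```bash
python3 - <<'E'
from h import *
ps=snap('scene'); pd=snap('side')
for h in (500,700,900): print(h,onz(ps,[[326,100],[230,209],[200,272],[141,347]],h)[:,:2].round().tolist())
print('foot',onz(ps,[[231,357],[214,357]],0).round(), onz(pd,[[307,136],[315,136]],0).round())
r,o=ray(pd,[[311,5]]); 
for t in (1000,1300,1500): print((o+r*t/np.linalg.norm(r)).round())
E
```

```text
500 [[421.0, -505.0], [563.0, -96.0], [573.0, 75.0], [629.0, 263.0]]
700 [[407.0, -328.0], [518.0, -6.0], [526.0, 129.0], [571.0, 277.0]]
900 [[392.0, -151.0], [474.0, 85.0], [480.0, 183.0], [512.0, 291.0]]
foot [[494. 166.   0.]
 [545. 183.   0.]] [[555. 206.   0.]
 [587. 222.   0.]]
[[ 644. -217.  600.]]
[[557.  66. 548.]]
[[499. 254. 514.]]
```

Call:
step_arm([
  {"travel": [39, -21.6, 0], "turn": [0, 0, 0], "grip": 50},
  {"travel": [39, -21.6, 0], "turn": [0, 0, 0], "grip": 50},
  {"travel": [39, -21.6, 0], "turn": [0, 0, 0], "grip": 50},
  {"travel": [39, -21.6, 0], "turn": [0, 0, 0], "grip": 50},
  {"travel": [39, -21.6, 0], "turn": [0, 0, 0], "grip": 50},
  {"travel": [39, -21.6, 0], "turn": [0, 0, 0], "grip": 50},
  {"travel": [39, -21.6, 0], "turn": [0, 0, 0], "grip": 50},
  {"travel": [39, -21.6, 0], "turn": [0, 0, 0], "grip": 50},
  {"travel": [0, 0, 0], "turn": [0, 0, -0.184], "grip": 50},
  {"travel": [0, 0, 0], "turn": [0, 0, -0.184], "grip": 50},
  {"travel": [0, 0, 0], "turn": [0, 0, -0.184], "grip": 50},
  {"travel": [0, 0, 0], "turn": [0, 0, -0.184], "grip": 50},
  {"travel": [0, 0, 0], "turn": [0, 0, -0.184], "grip": 50},
  {"travel": [0, 0, 0], "turn": [0, 0, -0.184], "grip": 50},
  {"travel": [0, 0, 0], "turn": [0, 0, -0.184], "grip": 50},
  {"travel": [0, 0, 0], "turn": [0, 0, -0.184], "grip": 50},
  {"travel": [0, 0, 0], "turn": [0, 0, -0.184], "grip": 50},
  {"travel": [0, 0, 0], "turn": [0, 0, -0.184], "grip": 50},
  {"travel": [0, 0, 0], "turn": [0, 0, -0.184], "grip": 50},
  {"travel": [0, 0, 0], "turn": [0, 0, -0.184], "grip": 50},
])

```text
clock: 3.5
ee_pos: [493.7, -285.3, 231.4]
tool_rot: [-3.142, 0.0, 2.682]
force: [0.0, 0.2, -0.5]
width: 49.9
grasp_force: 0.0
```

Call:
step_arm([
  {"travel": [0, 0, 0], "turn": [0, 0, -0.184], "grip": 50},
  {"travel": [0, 0, 0], "turn": [0, 0, -0.184], "grip": 50},
  {"travel": [0, 0, 0], "turn": [0, 0, 0], "grip": 50},
])

```text
clock: 3.88
ee_pos: [493.7, -285.2, 231.3]
tool_rot: [-3.142, 0.0, 3.042]
force: [-1.2, 0.6, -0.1]
width: 50.4
grasp_force: 0.0
```

```bash
cat >> h.py <<'E'
def lookcol(p):
    for m in masks_of(p,'column_mid'):
        ys,xs=np.nonzero(m['pixels'])
        X=onz(p,np.c_[xs,ys],11)[:,:2]
        r=cv2.minAreaRect(X.astype(np.float32)); u=np.linalg.svd(X-X.mean(0),full_matrices=False)[2][0]
        print(round(m['conf'],2),m['rect'],'minrect',np.round(r[0],1),np.round(r[1],1),'axis',np.arctan2(u[1],u[0]).round(3),'mean',X.mean(0).round(1))
E
python3 - <<'E'
from h import *
s=arm.sense(); print(s['clock'],s['ee_pos'],s['tool_rot'],s['qpos'])
p=snap('wrist'); save(p,'w1'); print(np.round(p['hand_eye'],2),p['fov_y'])
lookcol(p)
E
```

```text
3.875 [ 493.6670609  -285.24891746  231.34144662] [-3.14153400e+00  6.95721130e-05  3.04165652e+00] [-7.22742881e-01  5.95626283e-02  1.76525510e+00 -7.29310176e-06
  1.31668421e+00 -2.19360123e+00]
[[   0.     -0.95   -0.3    76.52]
 [   1.      0.      0.      0.49]
 [   0.     -0.3     0.95 -143.53]
 [   0.      0.      0.      1.  ]] 65.25155874994145
0.84 [247.2, 78.1, 26.8, 155.6] minrect [ 496.2 -282.5] [ 25.3 193.3] axis -0.13 mean [ 489.3 -281.3]
```

View pics/w1.png

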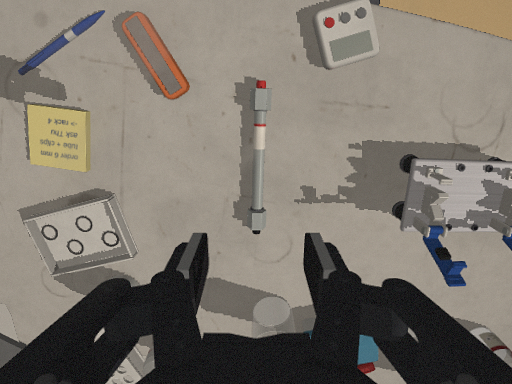

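Call:
step_arm([
  {"travel": [-2, 3, 0], "turn": [0, 0, 0.03], "grip": 50},
  {"travel": [0, 0, 30], "turn": [0, 0, 0], "grip": 50},
  {"travel": [0, 0, 40], "turn": [0, 0, 0], "grip": 50},
  {"travel": [0, 0, 30], "turn": [0, 0, 0], "grip": 50},
  {"travel": [0, 0, 0], "turn": [0, 0, 0], "grip": 50},
])

```text
clock: 4.6
ee_pos: [494.5, -281.0, 128.6]
tool_rot: [3.138, -0.005, 3.012]
force: [-0.9, -0.1, -0.1]
width: 49.5
grasp_force: 0.0
```

```bash
python3 - <<'E'
from h import *
s=arm.sense(); print(s['clock'],s['ee_pos'],s['tool_rot'])
p=snap('wrist'); save(p,'w2'); lookcol(p)
E
```

```text
4.6 [ 494.52592361 -280.99455349  128.63949855] [ 3.13826296 -0.00488591  3.01232219]
0.62 [238.5, 74.3, 30.9, 206.0] minrect [ 497.6 -282.5] [ 24.7 195.7] axis -0.128 mean [ 487.5 -281.1]
```

Call:
step_arm([
  {"travel": [-2.7, -1.2, 40], "turn": [0, 0, 0], "grip": 50},
  {"travel": [0, 0, 40], "turn": [0, 0, 0], "grip": 40},
  {"travel": [0, 0, 30], "turn": [0, 0, 0], "grip": 36},
  {"travel": [0, 0, 10], "turn": [0, 0, 0], "grip": 36},
  {"travel": [0, 0, 2], "turn": [0, 0, 0], "grip": 36},
  {"travel": [0, 0, 0], "turn": [0, 0, 0], "grip": 36},
])

```text
clock: 5.45
ee_pos: [499.6, -284.9, 11.1]
tool_rot: [-3.14, 0.003, 3.014]
force: [0.4, 0.1, 0.2]
width: 36.0
grasp_force: 0.0
```

Call:
step_arm([
  {"travel": [0, 0, 0], "turn": [0, 0, 0], "grip": 36},
  {"travel": [0, 0, 0], "turn": [0, 0, 0], "grip": 36},
])

```text
clock: 5.7
ee_pos: [498.9, -284.3, 10.1]
tool_rot: [-3.141, 0.001, 3.014]
force: [-0.2, -0.3, 0.4]
width: 35.8
grasp_force: 0.0
```

Call:
step_arm([
  {"travel": [1, 0, 4], "turn": [0, 0, 0], "grip": 36},
  {"travel": [0, 0, 2], "turn": [0, 0, 0], "grip": 36},
  {"travel": [0, 0, 0], "turn": [0, 0, 0], "grip": 36},
  {"travel": [0, 0, 0], "turn": [0, 0, 0], "grip": 10},
  {"travel": [0, 0, 0], "turn": [0, 0, 0], "grip": 10},
  {"travel": [0, 0, 0], "turn": [0, 0, 0], "grip": 10},
  {"travel": [0, 0, 0], "turn": [0, 0, 0], "grip": 10},
  {"travel": [0, 0, 0], "turn": [0, 0, 0], "grip": 10},
], squeeze=60)

```text
clock: 6.7
ee_pos: [497.6, -283.8, 3.5]
tool_rot: [3.141, -0.0, 3.014]
force: [-0.8, 2.1, 4.0]
width: 11.7
grasp_force: 58.6
```

Call:
step_arm([
  {"travel": [0, 0, -10], "turn": [0, 0, 0], "grip": 10},
  {"travel": [0, 0, -40], "turn": [0, 0, 0], "grip": 10},
  {"travel": [0, 0, -50], "turn": [0, 0, 0], "grip": 10},
  {"travel": [0, 0, -50], "turn": [0, 0, 0], "grip": 10},
  {"travel": [0, 0, -47], "turn": [0, 0, 0], "grip": 10},
  {"travel": [-4, 40, -30], "turn": [0, 0, 0], "grip": 10},
  {"travel": [-4, 45, 0], "turn": [0, 0, 0], "grip": 10},
  {"travel": [0, 7, 0], "turn": [0, 0, 0], "grip": 10},
  {"travel": [0, 0, 0], "turn": [0, 0, 0], "grip": 10},
  {"travel": [0, 0, 0], "turn": [0, 0, 0], "grip": 10},
  {"travel": [0, 0, 0], "turn": [0, 0, 0], "grip": 10},
])

```text
clock: 8.07
ee_pos: [516.9, -194.5, 230.0]
tool_rot: [3.142, -0.001, 3.012]
force: [-1.0, 0.4, -4.0]
width: 11.7
grasp_force: 59.2
```

```bash
python3 - <<'E'
from h import *
s=arm.sense(); print(s['clock'],s['ee_pos'],s['tool_rot'],s['force'],s['width'],s['grasp_force'])
p=snap('wrist'); save(p,'w3')
for q in ['deck','cradle','strap_left','strap_right','column_mid','hinge_left','lip_left']:
    for m in masks_of(p,q): print(q,round(m['conf'],2),m['rect'])
a=cv2.imread('pics/w3.png'); cv2.imwrite('pics/w3b.png',cv2.resize(a,(800,600),interpolation=2))
E
```

```text
8.075 [ 516.87178457 -194.54134512  229.98239238] [ 3.14156779e+00 -5.19804672e-04  3.01242175e+00] [-1.01298421  0.40976681 -4.04985465] 11.704698195517327 59.17678356170654
deck 0.72 [329.3, 139.7, 155.4, 134.8]
cradle 0.58 [326.8, 140.9, 157.2, 134.2]
strap_left 0.55 [434.7, 211.1, 50.5, 59.5]
strap_right 0.78 [350.0, 214.1, 37.2, 59.4]
column_mid 0.54 [348.3, 213.8, 37.5, 59.5]
hinge_left 0.69 [331.6, 142.1, 153.9, 132.1]
lip_left 0.96 [434.4, 211.4, 48.5, 58.1]
lip_left 0.53 [349.4, 211.6, 32.1, 66.9]
```

View pics/w3b.png

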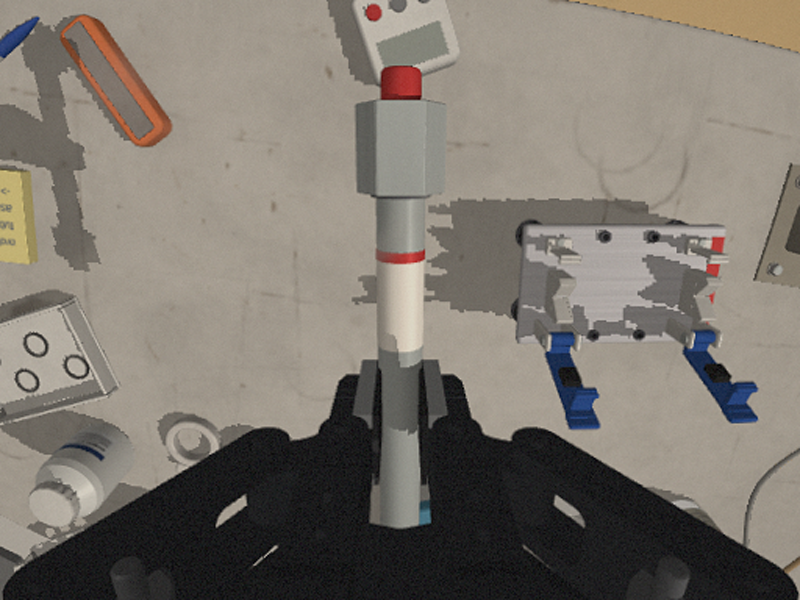

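```bash
python3 - <<'E'
from h import *
from scipy.optimize import least_squares
p=snap('wrist'); s=1.5625
L=np.array([[-46,-76,44],[-46,76,44],[46,76,44],[46,-76,44],[28,-52,72],[28,52,72]],float)
U=np.array([[526,224],[725,227],[722,345],[518,343],[560,336],[702,336]])/s
def W(v): 
    c,t=np.cos(v[2]),np.sin(v[2]); return np.c_[v[0]+c*L[:,0]-t*L[:,1],v[1]+t*L[:,0]+c*L[:,1],L[:,2]]
f=lambda v:(proj(p,W(v))-U).ravel()
r=least_squares(f,[560,-40,-.13],loss='soft_l1'); print(r.x,(r.fun.reshape(-1,2)*s).round(1).tolist())
z=arm.sense()['ee_pos'][2]
X=onz(p,np.array([[401,67],[401,100]])/s,z+8); print(X.round(1), proj(p,[arm.sense()['ee_pos']])*s)
# tool frame tip
e=arm.sense(); T=R.from_euler('xyz',e['tool_rot']).as_matrix(); print(((X-e['ee_pos'])@T).round(1))
E
```

```text
[ 5.58073781e+02 -3.15941473e+01 -1.30831049e-01] [[0.0, 0.1], [3.3, 0.4], [-17.1, -1.8], [-1.9, 1.0], [1.4, 0.1], [0.1, -0.4]]
[[ 419.9 -180.4  238.3]
 [ 428.3 -181.4  238.3]] [[398.22829133 383.61245781]]
[[98.1  0.8 -8. ]
 [89.7  0.8 -8. ]]
```

Call:
step_arm([
  {"travel": [0, 0, 0], "turn": [0, 0, 0.1747], "grip": 10},
  {"travel": [0, 0, 0], "turn": [0, 0, 0.1747], "grip": 10},
  {"travel": [0, 0, 0], "turn": [0, 0, 0.1747], "grip": 10},
  {"travel": [0, 0, 0], "turn": [0, 0, 0.1747], "grip": 10},
  {"travel": [0, 0, 0], "turn": [0, 0, 0.1747], "grip": 10},
  {"travel": [0, 0, 0], "turn": [0, 0, 0.1747], "grip": 10},
  {"travel": [0, 0, 0], "turn": [0, 0, 0.1747], "grip": 10},
  {"travel": [0, 0, 0], "turn": [0, 0, 0.1747], "grip": 10},
  {"travel": [0, 0, 0], "turn": [0, 0, 0.1747], "grip": 10},
  {"travel": [41, 5, 0], "turn": [0, 0, 0], "grip": 10},
  {"travel": [41, 5, 0], "turn": [0, 0, 0], "grip": 10},
  {"travel": [41, 5, 0], "turn": [0, 0, 0], "grip": 10},
  {"travel": [41, 4.4, 0], "turn": [0, 0, 0], "grip": 10},
  {"travel": [0, 0, 0], "turn": [0, 0, 0], "grip": 10},
  {"travel": [0, 0, 0], "turn": [0, 0, 0], "grip": 10},
  {"travel": [0, 0, 0], "turn": [0, 0, 0], "grip": 10},
])

```text
clock: 10.52
ee_pos: [557.4, -34.4, 230.3]
tool_rot: [3.142, 0.0, 1.44]
force: [0.2, -0.4, -2.6]
width: 11.5
grasp_force: 59.1
```

```bash
python3 - <<'E'
from h import *
s=arm.sense(); print(s['clock'],s['ee_pos'],s['tool_rot'],s['qpos'])
p=snap('wrist'); save(p,'w4')
v=[558.1,-31.6,-.131]
def w(l): c,t=np.cos(v[2]),np.sin(v[2]); return [v[0]+c*l[0]-t*l[1],v[1]+t*l[0]+c*l[1],l[2]]
a=cv2.resize(cv2.imread('pics/w4.png'),(800,600),interpolation=2)
P=[(-46,-76,44),(-46,76,44),(46,76,44),(46,-76,44),(-12.5,52,75),(12.5,52,75),(-12.5,-52,75),(12.5,-52,75)]
for y in (52,-52):
  for th in (1.5,1.8,2.1):
    P.append((28-60*np.cos(th)+17*np.sin(th),y,70+60*np.sin(th)+17*np.cos(th)))
for u in proj(p,[w(l) for l in P]): cv2.drawMarker(a,tuple(int(k*1.5625) for k in u),(0,255,0),0,12,1)
cv2.imwrite('pics/w4b.png',a)
E
```

```text
10.525 [557.42533467 -34.44505192 230.3020257 ] [3.14158010e+00 2.14359276e-04 1.44022869e+00] [-2.64623819e-01  3.26802273e-02  1.79506046e+00 -2.17914169e-04
  1.31381088e+00 -1.34000806e-01]
```

View pics/w4b.png

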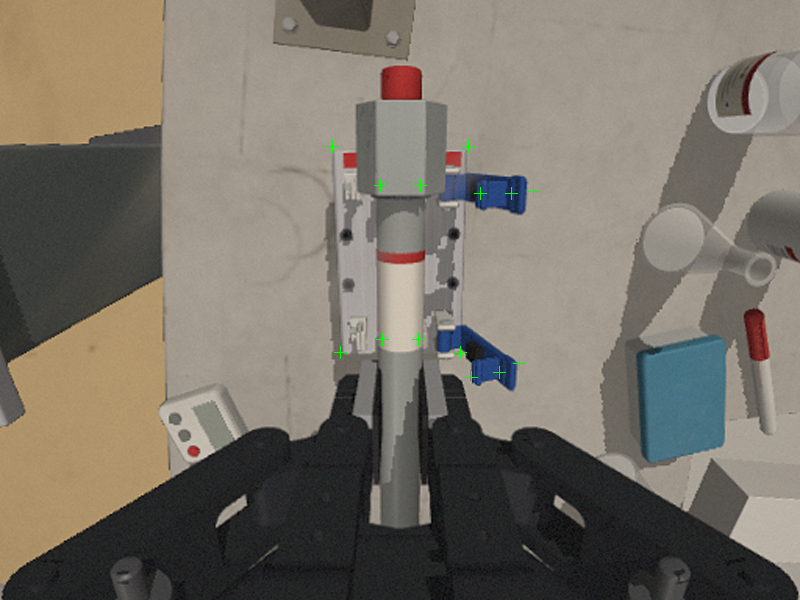

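Call:
step_arm([
  {"travel": [-0.8, 0, 40], "turn": [0, 0, 0], "grip": 10},
  {"travel": [0, 0, 50], "turn": [0, 0, 0], "grip": 10},
  {"travel": [0, 0, 40], "turn": [0, 0, 0], "grip": 10},
  {"travel": [0, 0, 20], "turn": [0, 0, 0], "grip": 10},
  {"travel": [0, 0, 0], "turn": [0, 0, 0], "grip": 10},
  {"travel": [0, 0, 0], "turn": [0, 0, 0], "grip": 10},
  {"travel": [0, 0, 6], "turn": [0, 0, 0], "grip": 10},
  {"travel": [0, 0, 6], "turn": [0, 0, 0], "grip": 10},
  {"travel": [0, 0, 0], "turn": [0, 0, 0], "grip": 10},
  {"travel": [0, 0, 0], "turn": [0, 0, 0], "grip": 10},
])

```text
clock: 11.82
ee_pos: [557.5, -34.3, 68.3]
tool_rot: [3.142, -0.0, 1.442]
force: [0.2, 0.2, -3.0]
width: 11.5
grasp_force: 59.2
```

```bash
python3 - <<'E'
from h import *
s=arm.sense(); print(s['clock'],s['ee_pos'],s['force'],s['torque'])
p=snap('wrist'); save(p,'w5')
a=cv2.resize(cv2.imread('pics/w5.png'),(800,600),interpolation=2); cv2.imwrite('pics/w5b.png',a)
E
```

```text
11.825 [557.45795992 -34.27831557  68.34903804] [ 0.21781257  0.22986361 -3.04659484] [0.04497065 0.01498843 0.01392239]
```

View pics/w5b.png

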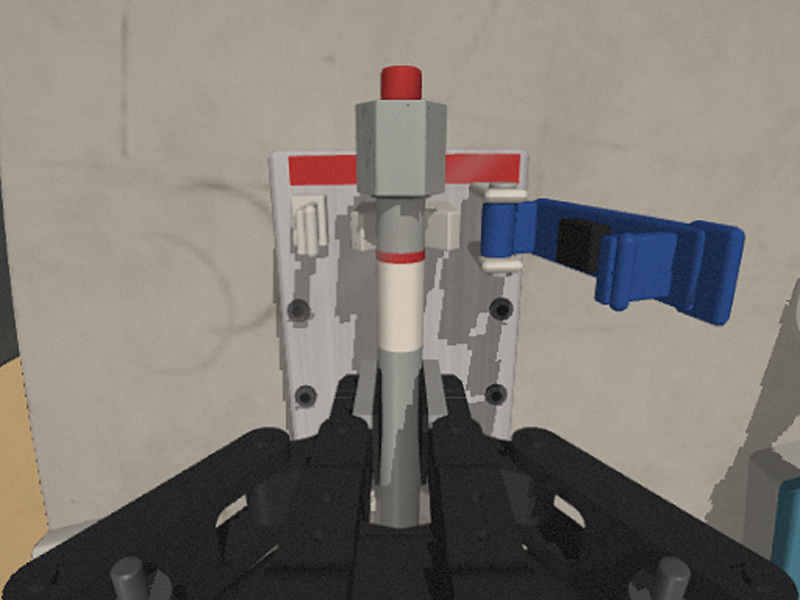

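```bash
python3 - <<'E'
from h import *
p=snap('wrist'); e=arm.sense(); T=R.from_euler('xyz',e['tool_rot']).as_matrix()
def t(u,z): return ((onz(p,np.array(u)/1.5625,z)-e['ee_pos'])@T).round(1)[:,:2].tolist()
print('saddle',t([[358,205],[358,248],[460,205],[460,248]],75))
print('plate',t([[271,152],[528,152]],44),'nut',t([[401,196],[401,100]],e['ee_pos'][2]+8+11),'tip',t([[401,67]],e['ee_pos'][2]+16))
E
```

```text
saddle [[61.1, -12.5], [48.4, -12.8], [61.1, 17.1], [48.4, 17.5]]
plate [[76.1, -45.1], [76.1, 44.1]] nut [[64.9, -0.1], [88.6, -0.1]] tip [[96.8, -0.1]]
```

Call:
step_arm([
  {"travel": [0, 1, 2], "turn": [0, 0, 0], "grip": 10},
  {"travel": [0, 0, 2], "turn": [0, 0, 0], "grip": 10},
  {"travel": [0, 0, 2], "turn": [0, 0, 0], "grip": 10},
  {"travel": [0, 0, 2], "turn": [0, 0, 0], "grip": 10},
  {"travel": [0, 0, 0], "turn": [0, 0, 0], "grip": 10},
  {"travel": [0, 0, 0], "turn": [0, 0, 0], "grip": 10},
])

```text
clock: 12.68
ee_pos: [558.7, -34.5, 60.5]
tool_rot: [3.141, 0.0, 1.442]
force: [0.5, 0.2, -1.2]
width: 12.0
grasp_force: 59.3
```

Call:
step_arm([
  {"travel": [0, 0, 2], "turn": [0, 0, 0], "grip": 10},
  {"travel": [0, 0, 1.5], "turn": [0, 0, 0], "grip": 10},
  {"travel": [0, 0, 0], "turn": [0, 0, 0], "grip": 10},
  {"travel": [0, 0, 0], "turn": [0, 0, 0], "grip": 10},
])

```text
clock: 13.18
ee_pos: [558.8, -34.5, 57.1]
tool_rot: [3.141, 0.0, 1.441]
force: [2.3, 1.5, 0.2]
width: 11.6
grasp_force: 59.4
```

Call:
step_arm([
  {"travel": [0, 0, 0], "turn": [0, 0, 0], "grip": 16},
  {"travel": [0, 0, 0], "turn": [0, 0, 0], "grip": 20},
  {"travel": [0, 0, 0], "turn": [0, 0, 0], "grip": 30},
  {"travel": [0, 0, 0], "turn": [0, 0, 0], "grip": 40},
  {"travel": [0, 0, 0], "turn": [0, 0, 0], "grip": 40},
  {"travel": [0, 0, -20], "turn": [0, 0, 0], "grip": 40},
  {"travel": [0, 0, -40], "turn": [0, 0, 0], "grip": 40},
  {"travel": [0, 0, -50], "turn": [0, 0, 0], "grip": 40},
  {"travel": [0, 0, -50], "turn": [0, 0, 0], "grip": 40},
  {"travel": [-50, 0, 0], "turn": [0, 0, 0], "grip": 40},
  {"travel": [-50, 0, 0], "turn": [0, 0, 0], "grip": 20},
  {"travel": [0, 0, 0], "turn": [0, 0, 0], "grip": 0},
  {"travel": [0, 0, 0], "turn": [0, 0, 0], "grip": 0},
  {"travel": [0, 0, 0], "turn": [0, 0, 0], "grip": 0},
])

```text
clock: 14.92
ee_pos: [545.7, -132.5, 217.1]
tool_rot: [3.141, -0.0, 1.443]
force: [0.4, 0.1, -0.2]
width: 0.2
grasp_force: 0.0
```

```bash
python3 - <<'E'
from h import *
s=arm.sense(); print(s['clock'],s['ee_pos'],s['tool_rot'],s['force'],s['width'])
p=snap('wrist'); save(p,'w6')
a=cv2.resize(cv2.imread('pics/w6.png'),(800,600),interpolation=2); cv2.imwrite('pics/w6b.png',a)
lookcol(p)
E
```

```text
14.925 [ 545.65176966 -132.49511426  217.11402418] [ 3.14141051e+00 -1.56430532e-04  1.44297696e+00] [ 0.37872102  0.12008341 -0.18464777] 0.16289488033480629
```

View pics/w6b.png

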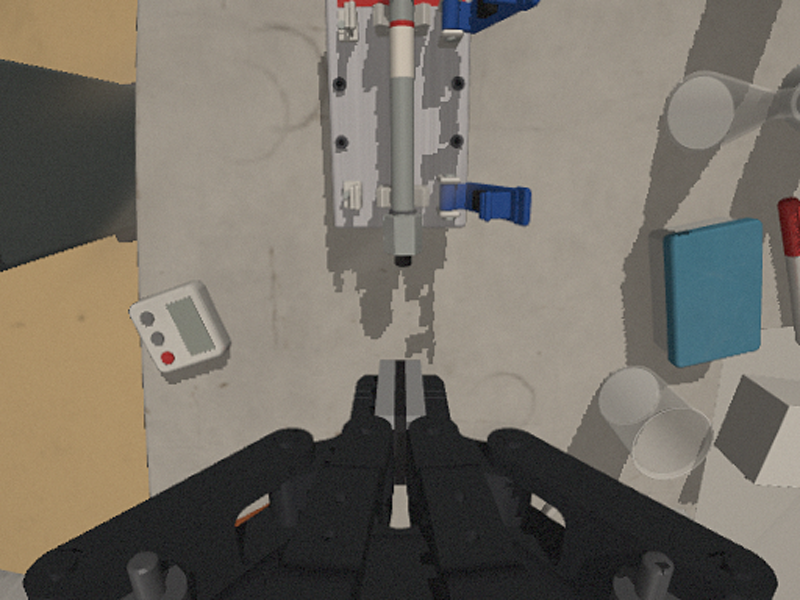

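```bash
python3 - <<'E'
from h import *
p=snap('wrist'); e=arm.sense(); T=R.from_euler('xyz',e['tool_rot']).as_matrix()
def t(u,z): return ((onz(p,np.array(u)/1.5625,z)-e['ee_pos'])@T).round(1)[:,:2].tolist()
print('plate',t([[336,226],[467,226]],37),'holes',t([[340,84],[341,142],[458,83],[457,142]],37))
print('saddle out/in',t([[385,207],[385,187],[424,207],[424,187]],66))
print('nut',t([[403,214]],72),'tube',t([[390,180],[413,180],[390,80],[413,80]],65),'ring',t([[402,22]],72),'black tip',t([[404,266]],65))
print('hinge',t([[452,182],[452,215]],63),'lip',t([[531,192],[530,225]],110))
E
```

```text
plate [[25.8, -44.5], [25.9, 46.3]] holes [[117.9, -38.9], [81.8, -39.3], [118.6, 37.0], [81.8, 37.5]]
saddle out/in [[42.2, -9.6], [54.5, -9.5], [42.3, 14.8], [54.5, 14.6]]
nut [[38.7, 1.6]] tube [[58.7, -6.4], [58.7, 7.8], [116.5, -6.1], [116.5, 7.3]] ring [[146.3, 0.8]] black tip [[4.2, 2.4]]
hinge [[57.4, 32.1], [36.9, 32.7]] lip [[55.6, 69.0], [38.1, 69.8]]
```

```bash
python3 - <<'E'
from h import *
p=snap('wrist')
ee=np.array([557.5,-34.4,230.2]); T=np.eye(4); T[:3,:3]=R.from_euler('xyz',[np.pi,0,1.441]).as_matrix(); T[:3,3]=ee
p['P']=T@np.array(p['hand_eye'])
X=onz(p,np.array([[275,45],[410,58],[305,0],[370,25],[680,240],[650,240]])/1.5625,0)
c=np.array([559.3,-32.4,0]); a=-.128; M=np.array([[np.cos(a),-np.sin(a),0],[np.sin(a),np.cos(a),0],[0,0,1]])
print(X.round(),((X-c)@M).round())
E
```

```text
[[486. 128.  -0.]
 [583. 106.   0.]
 [513. 155.   0.]
 [557. 132.   0.]
 [789. -57.   0.]
 [763. -54.   0.]] [[-93. 150.  -0.]
 [  6. 140.   0.]
 [-70. 180.   0.]
 [-23. 163.   0.]
 [231.   5.   0.]
 [205.   5.   0.]]
```

Call:
step_arm([
  {"travel": [0, 0, 0], "turn": [0, 0, -0.1745], "grip": 0},
  {"travel": [0, 0, 0], "turn": [0, 0, -0.1745], "grip": 0},
  {"travel": [0, 0, 0], "turn": [0, 0, -0.1745], "grip": 0},
  {"travel": [0, 0, 0], "turn": [0, 0, -0.1745], "grip": 0},
  {"travel": [0, 0, 0], "turn": [0, 0, -0.1745], "grip": 0},
  {"travel": [0, 0, 0], "turn": [0, 0, -0.1745], "grip": 0},
  {"travel": [0, 0, 0], "turn": [0, 0, -0.1745], "grip": 0},
  {"travel": [0, 0, 0], "turn": [0, 0, -0.1745], "grip": 0},
  {"travel": [0, 0, 0], "turn": [0, 0, -0.1745], "grip": 0},
  {"travel": [-25, 38, 0], "turn": [0, 0, 0], "grip": 0},
  {"travel": [-25, 38, 0], "turn": [0, 0, 0], "grip": 0},
  {"travel": [-25, 38, 0], "turn": [0, 0, 0], "grip": 0},
  {"travel": [-25, 39, 0], "turn": [0, 0, 0], "grip": 0},
  {"travel": [0, 0, 0], "turn": [0, 0, 0], "grip": 0},
  {"travel": [0, 0, 0], "turn": [0, 0, 0], "grip": 0},
  {"travel": [0, 0, 0], "turn": [0, 0, 0], "grip": 0},
])

```text
clock: 17.12
ee_pos: [663.9, 4.4, 216.8]
tool_rot: [-3.141, -0.0, 3.011]
force: [0.5, -0.1, 0.1]
width: -0.0
grasp_force: 0.0
```

```bash
cat >> h.py <<'E'
C0=np.array([559.3,-32.4,0]); YAW=-.128
def loc(X): 
    c,t=np.cos(YAW),np.sin(YAW); return (np.array(X)-C0)@np.array([[c,-t,0],[t,c,0],[0,0,1]])
E
python3 - <<'E'
from h import *
s=arm.sense(); print(s['clock'],s['ee_pos'],s['tool_rot'],loc(s['ee_pos']),s['force'],s['qpos'])
p=snap('wrist'); save(p,'w7')
for m in masks_of(p,'strap_left'): print(m['conf'],m['rect'])
a=cv2.resize(cv2.imread('pics/w7.png'),(800,600),interpolation=2); cv2.imwrite('pics/w7b.png',a)
E
```

```text
17.125 [663.94362491   4.44207451 216.76350887] [-3.14146539e+00 -3.71381763e-04  3.01101583e+00] [ 99.08463527  49.89851442 216.76350887] [ 0.54266132 -0.09286624  0.08410243] [-1.63668003e-01  2.89188211e-01  1.53168148e+00 -1.43947758e-04
  1.32108993e+00 -1.60385193e+00]
0.6 [246.5, 98.0, 24.1, 53.1]
```

View pics/w7b.png

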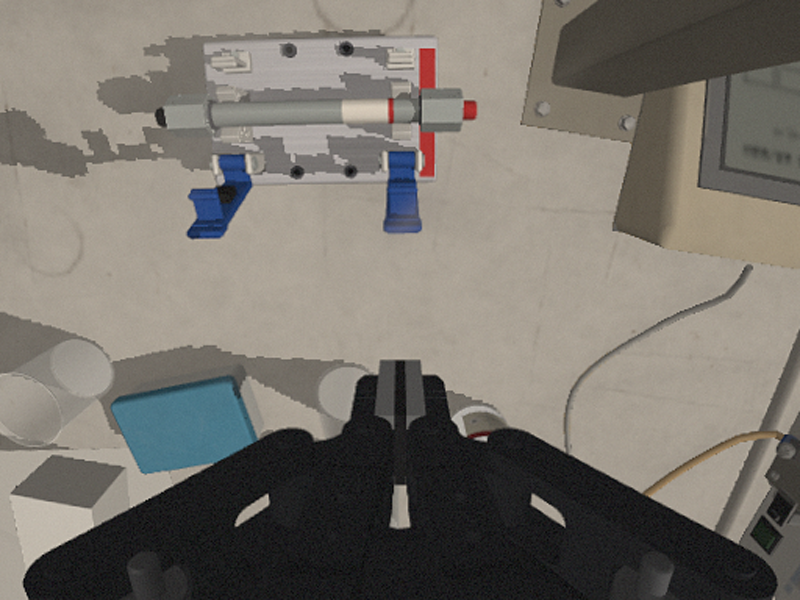

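Call:
step_arm([
  {"travel": [0, 1, 40], "turn": [0, 0, 0], "grip": 0},
  {"travel": [0, 0, 45], "turn": [0, 0, 0], "grip": 0},
  {"travel": [0, 0, 33], "turn": [0, 0, 0], "grip": 0},
  {"travel": [0, 0, 0], "turn": [0, 0, 0], "grip": 0},
  {"travel": [8, 0, 0], "turn": [0, 0, 0], "grip": 0},
  {"travel": [8, 0, 0], "turn": [0, 0, 0], "grip": 0},
  {"travel": [8, 0, -1], "turn": [0, 0, 0], "grip": 0},
  {"travel": [0, 0, 0], "turn": [0, 0, 0], "grip": 0},
])

```text
clock: 18.23
ee_pos: [640.6, 9.4, 100.7]
tool_rot: [-3.142, 0.001, 3.012]
force: [0.1, 0.0, 0.3]
width: -0.1
grasp_force: 0.0
```

Call:
step_arm([
  {"travel": [6, 0, -4], "turn": [0, 0, 0], "grip": 0},
  {"travel": [6, 0, -4], "turn": [0, 0, 0], "grip": 0},
  {"travel": [7, 0, -4], "turn": [0, 0, 0], "grip": 0},
  {"travel": [6, 0, -1], "turn": [0, 0, 0], "grip": 0},
  {"travel": [6, 0, -1], "turn": [0, 0, 0], "grip": 0},
])

```text
clock: 18.85
ee_pos: [609.6, 13.3, 113.9]
tool_rot: [-3.142, 0.0, 3.012]
force: [0.1, -0.1, -0.2]
width: 0.3
grasp_force: 0.3
```

Call:
step_arm([
  {"travel": [7, 0, -1], "turn": [0, 0, 0], "grip": 0},
  {"travel": [6, 0, 1], "turn": [0, 0, 0], "grip": 0},
  {"travel": [5, 0, 1], "turn": [0, 0, 0], "grip": 0},
  {"travel": [5, 0, 1], "turn": [0, 0, 0], "grip": 0},
])

```text
clock: 19.35
ee_pos: [586.9, 16.3, 111.6]
tool_rot: [3.142, -0.0, 3.012]
force: [0.5, -0.3, -0.4]
width: 0.0
grasp_force: 0.2
```

```bash
python3 - <<'E'
from h import *
s=arm.sense(); print(s['clock'],loc(s['ee_pos']),s['force'])
p=snap('wrist'); save(p,'w8')
for m in masks_of(p,'strap_left'): print(m['conf'],m['rect'])
a=cv2.resize(cv2.imread('pics/w8.png'),(800,600),interpolation=2); cv2.imwrite('pics/w8b.png',a)
E
```

```text
19.35 [ 21.12092344  51.8515199  111.64967647] [ 0.5499893  -0.27793514 -0.36801013]
0.8 [233.0, 189.4, 41.2, 48.7]
```

View pics/w8b.png

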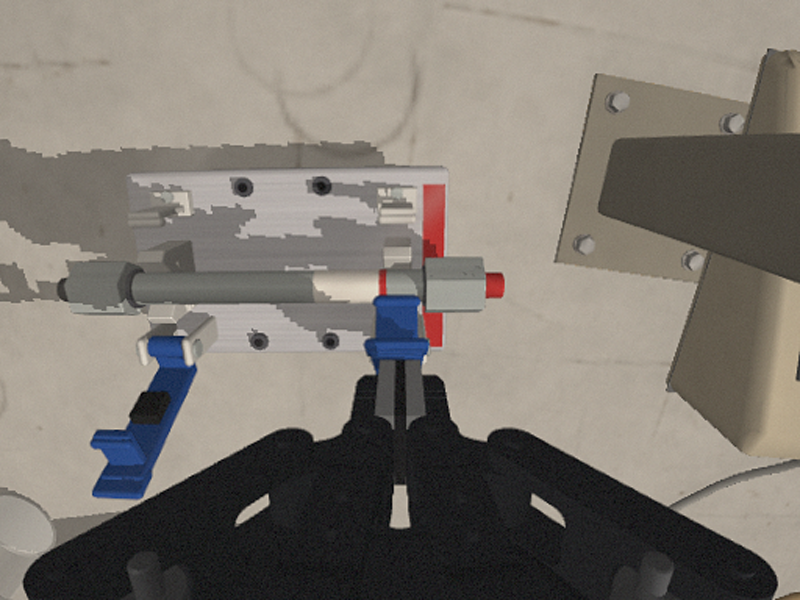

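Call:
step_arm([
  {"travel": [5, 0, 2], "turn": [0, 0, 0], "grip": 0},
  {"travel": [4, 0, 3], "turn": [0, 0, 0], "grip": 0},
  {"travel": [4, 0, 3], "turn": [0, 0, 0], "grip": 0},
  {"travel": [5, 0, 4], "turn": [0, 0, 0], "grip": 0},
  {"travel": [5, 0, 4], "turn": [0, 0, 0], "grip": 0},
])

```text
clock: 20.08
ee_pos: [564.0, 19.3, 95.4]
tool_rot: [-3.142, -0.0, 3.012]
force: [1.3, -0.6, 0.4]
width: -0.2
grasp_force: 0.2
```

Call:
step_arm([
  {"travel": [5, 0, 3], "turn": [0, 0, 0], "grip": 0},
  {"travel": [5, 0, 2], "turn": [0, 0, 0], "grip": 0},
  {"travel": [6, 0, 2], "turn": [0, 0, 0], "grip": 0},
  {"travel": [0, 0, 0], "turn": [0, 0, 0], "grip": 0},
])

```text
clock: 20.58
ee_pos: [547.9, 21.5, 88.5]
tool_rot: [3.142, -0.001, 3.012]
force: [-0.5, -0.3, 0.7]
width: 0.4
grasp_force: 0.0
```

Call:
step_arm([
  {"travel": [5, 0, 1], "turn": [0, 0, 0], "grip": 0},
  {"travel": [4, 0, 1], "turn": [0, 0, 0], "grip": 0},
  {"travel": [0, 0, 2], "turn": [0, 0, 0], "grip": 0},
  {"travel": [0, 0, 2], "turn": [0, 0, 0], "grip": 0},
  {"travel": [0, 0, 0], "turn": [0, 0, 0], "grip": 0},
  {"travel": [0, 0, 0], "turn": [0, 0, 0], "grip": 0},
])

```text
clock: 21.32
ee_pos: [539.7, 22.5, 82.8]
tool_rot: [3.142, -0.0, 3.012]
force: [-1.1, -0.0, 2.4]
width: 0.3
grasp_force: 0.8
```

Call:
step_arm([
  {"travel": [0, 0, 2], "turn": [0, 0, 0], "grip": 0},
  {"travel": [0, 0, 2], "turn": [0, 0, 0], "grip": 0},
  {"travel": [0, 0, 0], "turn": [0, 0, 0], "grip": 0},
])

```text
clock: 21.7
ee_pos: [539.8, 22.5, 78.8]
tool_rot: [-3.142, 0.0, 3.012]
force: [-1.0, -0.1, 3.1]
width: 0.2
grasp_force: 1.6
```

Call:
step_arm([
  {"travel": [0, 0, 2], "turn": [0, 0, 0], "grip": 0},
  {"travel": [0, 0, 0], "turn": [0, 0, 0], "grip": 0},
])

```text
clock: 21.95
ee_pos: [539.7, 22.5, 76.8]
tool_rot: [3.142, 0.0, 3.012]
force: [-1.0, 1.2, 4.6]
width: -0.1
grasp_force: 2.0
```

Call:
step_arm([
  {"travel": [0, 0, 2], "turn": [0, 0, 0], "grip": 0},
  {"travel": [0, 0, 0], "turn": [0, 0, 0], "grip": 0},
])

```text
clock: 22.2
ee_pos: [539.8, 22.5, 74.8]
tool_rot: [3.142, 0.0, 3.012]
force: [-1.2, -0.1, 5.3]
width: -0.1
grasp_force: 2.3
```

Call:
step_arm([
  {"travel": [0, 0, 2], "turn": [0, 0, 0], "grip": 0},
  {"travel": [0, 0, 0], "turn": [0, 0, 0], "grip": 0},
])

```text
clock: 22.45
ee_pos: [539.5, 22.5, 73.1]
tool_rot: [-3.142, -0.001, 3.012]
force: [-3.3, -0.1, 7.5]
width: -0.1
grasp_force: 3.4
```

Call:
step_arm([
  {"travel": [0, 0, 1.5], "turn": [0, 0, 0], "grip": 0},
  {"travel": [0, 0, 0], "turn": [0, 0, 0], "grip": 0},
])

```text
clock: 22.7
ee_pos: [539.0, 22.6, 71.4]
tool_rot: [-3.142, -0.002, 3.012]
force: [-3.5, -0.0, 7.2]
width: 0.4
grasp_force: 3.4
```

Call:
step_arm([
  {"travel": [0, 0, 1.5], "turn": [0, 0, 0], "grip": 0},
  {"travel": [0, 0, 0], "turn": [0, 0, 0], "grip": 0},
])

```text
clock: 22.95
ee_pos: [539.3, 22.5, 69.6]
tool_rot: [-3.142, -0.001, 3.012]
force: [-2.6, 0.1, 4.8]
width: -0.1
grasp_force: 2.0
```

Call:
step_arm([
  {"travel": [0, 0, 1], "turn": [0, 0, 0], "grip": 0},
  {"travel": [0, 0, 0], "turn": [0, 0, 0], "grip": 0},
])

```text
clock: 23.2
ee_pos: [539.3, 22.5, 68.5]
tool_rot: [3.142, -0.001, 3.012]
force: [-3.1, 0.1, 4.2]
width: 0.0
grasp_force: 2.1
```

Call:
step_arm([
  {"travel": [0, 0, 1], "turn": [0, 0, 0], "grip": 0},
  {"travel": [0, 0, 0], "turn": [0, 0, 0], "grip": 0},
])

```text
clock: 23.45
ee_pos: [539.4, 22.5, 67.6]
tool_rot: [3.142, -0.001, 3.012]
force: [-2.6, 0.5, 4.3]
width: -0.4
grasp_force: 2.2
```

Call:
step_arm([
  {"travel": [0, 0, 1], "turn": [0, 0, 0], "grip": 0},
  {"travel": [0, 0, 0], "turn": [0, 0, 0], "grip": 0},
])

```text
clock: 23.7
ee_pos: [539.6, 22.5, 66.8]
tool_rot: [3.142, -0.0, 3.012]
force: [-3.2, 0.6, 4.1]
width: 0.3
grasp_force: 2.4
```

Call:
step_arm([
  {"travel": [0, 0, 1], "turn": [0, 0, 0], "grip": 0},
  {"travel": [0, 0, 0], "turn": [0, 0, 0], "grip": 0},
])

```text
clock: 23.95
ee_pos: [539.7, 22.5, 65.8]
tool_rot: [3.142, 0.0, 3.012]
force: [-3.7, 0.9, 5.2]
width: -0.5
grasp_force: 2.5
```

```bash
python3 - <<'E'
from h import *
s=arm.sense(); print(s['clock'],s['ee_pos'],s['force'])
p=snap('wrist'); hsv=cv2.cvtColor(p['image'],cv2.COLOR_RGB2HSV)
def rows(a,b,lo,hi): 
    m=cv2.inRange(hsv,lo,hi)>0; ys,xs=np.nonzero(m[:, a:b]); return ys.min(),ys.max(),xs.min()+a,xs.max()+a,len(ys)
print('blue',rows(215,300,(105,120,40),(125,255,255)))
n,lab,st,ce=cv2.connectedComponentsWithStats(((cv2.inRange(hsv,(105,120,30),(125,255,255))>0)).astype(np.uint8)); print([ (st[i].tolist()) for i in range(1,n) if st[i,4]>40])
red=cv2.inRange(hsv,(0,150,80),(6,255,255)); n,lab,st,ce=cv2.connectedComponentsWithStats(red); print('red',[ (st[i].tolist()) for i in range(1,n) if st[i,4]>30])
L=s['ee_pos']
def w(l): c,t=np.cos(YAW),np.sin(YAW); return [C0[0]+c*l[0]-t*l[1],C0[1]+t*l[0]+c*l[1],l[2]]
for sink in (7,14,20,26):
  print(sink,'plugtip',proj(p,[w((0,96,72-sink))]).round(1),'platefront',proj(p,[w((-46,52,44-sink)),w((-46,76,44-sink)),w((-46,-76,44-sink))]).round(1).tolist())
  for th in (0,.07,.14,.25):
    q=[w((28-d*np.cos(th)+17*np.sin(th),y,70-sink+d*np.sin(th)+17*np.cos(th))) for d,y in ((66,43),(66,61))]
    print('  ',th,proj(p,q).round(1).tolist())
save(p,'w9')
E
```

```text
23.95 [539.67331975  22.48815859  65.83779496] [-3.66511219  0.90137404  5.18966837]
blue (np.int64(224), np.int64(329), np.int64(235), np.int64(271), 490)
[[235, 224, 37, 16, 296], [83, 300, 26, 21, 361], [250, 310, 12, 20, 194]]
red [[273, 197, 14, 55, 621], [316, 264, 12, 11, 97]]
7 plugtip [[332.3 285.9]] platefront [[254.9, 193.9], [294.6, 193.8], [51.5, 193.9]]
   0 [[235.9, 238.1], [273.6, 238.1]]
   0.07 [[235.4, 245.2], [274.1, 245.1]]
   0.14 [[234.8, 253.2], [274.6, 253.1]]
   0.25 [[234.0, 267.5], [275.4, 267.5]]
14 plugtip [[329.5 278.8]] platefront [[255.0, 190.4], [293.2, 190.3], [58.2, 190.5]]
   0 [[236.8, 231.7], [272.8, 231.7]]
   0.07 [[236.3, 238.3], [273.3, 238.3]]
   0.14 [[235.8, 245.8], [273.7, 245.7]]
   0.25 [[235.0, 259.2], [274.4, 259.1]]
20 plugtip [[327.2 273.2]] platefront [[255.0, 187.6], [292.1, 187.5], [63.7, 187.8]]
   0 [[237.5, 226.7], [272.2, 226.7]]
   0.07 [[237.0, 232.9], [272.6, 232.9]]
   0.14 [[236.5, 240.0], [273.0, 239.9]]
   0.25 [[235.8, 252.6], [273.7, 252.6]]
26 plugtip [[325.1 267.8]] platefront [[255.0, 184.9], [291.0, 184.9], [68.8, 185.2]]
   0 [[238.1, 222.1], [271.6, 222.0]]
   0.07 [[237.7, 227.9], [272.0, 227.9]]
   0.14 [[237.3, 234.6], [272.4, 234.6]]
   0.25 [[236.6, 246.6], [273.0, 246.5]]
```

Call:
step_arm([
  {"travel": [0, 0, 1], "turn": [0, 0, 0], "grip": 0},
  {"travel": [0, 0, 0], "turn": [0, 0, 0], "grip": 0},
])

```text
clock: 24.25
ee_pos: [539.6, 22.5, 65.2]
tool_rot: [-3.142, -0.0, 3.012]
force: [-5.4, -0.1, 7.2]
width: 0.1
grasp_force: 4.0
```

Call:
step_arm([
  {"travel": [0, 0, 1], "turn": [0, 0, 0], "grip": 0},
  {"travel": [0, 0, 0], "turn": [0, 0, 0], "grip": 0},
])

```text
clock: 24.5
ee_pos: [539.7, 22.5, 64.9]
tool_rot: [-3.141, -0.001, 3.012]
force: [-7.2, 0.4, 13.8]
width: -0.1
grasp_force: 6.7
```

Call:
step_arm([
  {"travel": [0, 0, 1], "turn": [0, 0, 0], "grip": 0},
  {"travel": [0, 0, 0], "turn": [0, 0, 0], "grip": 0},
])

```text
clock: 24.75
ee_pos: [539.6, 22.6, 64.6]
tool_rot: [-3.141, -0.001, 3.012]
force: [-10.1, 1.5, 18.8]
width: 0.1
grasp_force: 9.5
```

Call:
step_arm([
  {"travel": [0, 0, 1], "turn": [0, 0, 0], "grip": 0},
  {"travel": [0, 0, 0], "turn": [0, 0, 0], "grip": 0},
])

```text
clock: 25.0
ee_pos: [539.6, 22.5, 64.3]
tool_rot: [-3.141, -0.002, 3.012]
force: [-14.3, 1.6, 23.9]
width: -0.4
grasp_force: 12.2
```

Call:
step_arm([
  {"travel": [0, 0, -5], "turn": [0, 0, 0], "grip": 0},
  {"travel": [0, 0, -10], "turn": [0, 0, 0], "grip": 0},
  {"travel": [-10, 0, -15], "turn": [0, 0, 0], "grip": 0},
  {"travel": [-30, 0, -40], "turn": [0, 0, 0], "grip": 0},
  {"travel": [-40, 0, -20], "turn": [0, 0, 0], "grip": 0},
  {"travel": [0, 0, 0], "turn": [0, 0, 0], "grip": 0},
  {"travel": [0, 0, 0], "turn": [0, 0, 0], "grip": 0},
])

```text
clock: 25.88
ee_pos: [618.5, 12.2, 151.2]
tool_rot: [3.141, -0.001, 3.012]
force: [-0.1, 1.0, -1.0]
width: 0.3
grasp_force: 0.0
```

```bash
cat > chk.py <<'E'
from h import *
from scipy.optimize import least_squares
s=arm.sense(); print(s['clock'],s['ee_pos'],loc(s['ee_pos']),s['force'])
p=snap('wrist'); hsv=cv2.cvtColor(p['image'],cv2.COLOR_RGB2HSV)
n,lab,st,ce=cv2.connectedComponentsWithStats(((cv2.inRange(hsv,(105,120,30),(125,255,255))>0)).astype(np.uint8)); print([ (st[i].tolist()) for i in range(1,n) if st[i,4]>40])
def w(l): c,t=np.cos(YAW),np.sin(YAW); return [C0[0]+c*l[0]-t*l[1],C0[1]+t*l[0]+c*l[1],l[2]]
for Y in (52,-52):
  for th in (0,.07,.14,.25,.5,2.0):
    q=[w((28-d*np.cos(th)+17*np.sin(th),y,63+d*np.sin(th)+17*np.cos(th))) for d,y in ((66,Y-9),(66,Y+9),(0,Y))]
    print('  ',Y,th,proj(p,q).round(1).tolist())
red=cv2.inRange(hsv,(0,150,80),(6,255,255)); n,lab,st,ce=cv2.connectedComponentsWithStats(red); print('red',[ (st[i].tolist()) for i in range(1,n) if st[i,4]>30],'plug',proj(p,[w((0,96,65))]).round(1))
E
python3 chk.py
```

```text
25.875 [618.49442251  12.2182046  151.15280553] [ 53.01461575  51.80940411 151.15280553] [-0.11084423  0.97013258 -1.02762861]
[[240, 75, 28, 76, 1704], [244, 142, 23, 31, 375], [84, 160, 56, 79, 1842]]
   52 0 [[241.8, 74.1], [268.4, 74.0], [255.2, 168.8]]
   52 0.07 [[241.5, 75.7], [268.7, 75.7], [255.2, 170.4]]
   52 0.14 [[241.3, 77.9], [268.9, 77.9], [255.2, 171.9]]
   52 0.25 [[240.8, 82.6], [269.3, 82.6], [255.3, 174.2]]
   52 0.5 [[239.9, 99.1], [270.2, 99.0], [255.3, 178.8]]
   52 2.0 [[241.7, 244.4], [268.8, 244.4], [255.3, 180.3]]
   -52 0 [[92.3, 77.0], [117.2, 76.2], [116.2, 169.3]]
   -52 0.07 [[89.1, 78.7], [114.5, 77.8], [116.4, 170.8]]
   -52 0.14 [[86.0, 81.0], [111.8, 80.1], [116.7, 172.3]]
   -52 0.25 [[81.1, 85.7], [107.6, 84.9], [117.2, 174.6]]
   -52 0.5 [[71.2, 102.0], [99.0, 101.2], [118.8, 179.1]]
   -52 2.0 [[89.4, 243.2], [114.8, 243.6], [131.2, 180.5]]
red [[269, 75, 12, 36, 413], [304, 121, 10, 13, 125], [270, 144, 10, 26, 214]] plug [[313.2 128.3]]
```

Call:
step_arm([
  {"travel": [-15, -35, 0], "turn": [0, 0, 0], "grip": 0},
  {"travel": [-15, -35, 0], "turn": [0, 0, 0], "grip": 0},
  {"travel": [-15, -34, 0], "turn": [0, 0, 0], "grip": 0},
  {"travel": [0, 0, 0], "turn": [0, 0, 0], "grip": 0},
  {"travel": [0, 0, 0], "turn": [0, 0, 0], "grip": 0},
  {"travel": [0, 0, 30], "turn": [0, 0, 0], "grip": 0},
  {"travel": [0, 0, 23], "turn": [0, 0, 0], "grip": 0},
  {"travel": [0, 0, 0], "turn": [0, 0, 0], "grip": 0},
  {"travel": [8, 0, 0], "turn": [0, 0, 0], "grip": 0},
  {"travel": [8, 0, 0], "turn": [0, 0, 0], "grip": 0},
  {"travel": [8, 0, -1], "turn": [0, 0, 0], "grip": 0},
  {"travel": [0, 0, 0], "turn": [0, 0, 0], "grip": 0},
])

```text
clock: 27.42
ee_pos: [626.0, -93.7, 100.5]
tool_rot: [-3.141, 0.001, 3.012]
force: [0.1, -0.1, -0.2]
width: 0.4
grasp_force: 0.0
```

```bash
python3 chk.py | head -2
```

```text
27.425 [626.04778301 -93.6842621  100.52640227] [ 74.02471402 -52.26250122 100.52640227] [ 0.11994716 -0.09915364 -0.23706306]
[[412, 29, 57, 130, 4400], [242, 142, 6, 11, 49], [234, 146, 43, 98, 2561]]
```

Call:
step_arm([
  {"travel": [6, 0, -4], "turn": [0, 0, 0], "grip": 0},
  {"travel": [6, 0, -4], "turn": [0, 0, 0], "grip": 0},
  {"travel": [7, 0, -4], "turn": [0, 0, 0], "grip": 0},
  {"travel": [6, 0, -1], "turn": [0, 0, 0], "grip": 0},
  {"travel": [6, 0, -1], "turn": [0, 0, 0], "grip": 0},
  {"travel": [7, 0, -1], "turn": [0, 0, 0], "grip": 0},
  {"travel": [6, 0, 1], "turn": [0, 0, 0], "grip": 0},
  {"travel": [5, 0, 1], "turn": [0, 0, 0], "grip": 0},
  {"travel": [5, 0, 1], "turn": [0, 0, 0], "grip": 0},
  {"travel": [5, 0, 2], "turn": [0, 0, 0], "grip": 0},
  {"travel": [4, 0, 3], "turn": [0, 0, 0], "grip": 0},
  {"travel": [4, 0, 3], "turn": [0, 0, 0], "grip": 0},
])

```text
clock: 28.98
ee_pos: [559.7, -85.0, 103.6]
tool_rot: [-3.142, -0.0, 3.012]
force: [0.3, -0.3, -0.5]
width: 0.0
grasp_force: 0.3
```

Call:
step_arm([
  {"travel": [5, 0, 4], "turn": [0, 0, 0], "grip": 0},
  {"travel": [5, 0, 4], "turn": [0, 0, 0], "grip": 0},
  {"travel": [5, 0, 3], "turn": [0, 0, 0], "grip": 0},
  {"travel": [5, 0, 2], "turn": [0, 0, 0], "grip": 0},
  {"travel": [6, 0, 2], "turn": [0, 0, 0], "grip": 0},
  {"travel": [5, 0, 1], "turn": [0, 0, 0], "grip": 0},
  {"travel": [4, 0, 1], "turn": [0, 0, 0], "grip": 0},
  {"travel": [0, 0, 2], "turn": [0, 0, 0], "grip": 0},
  {"travel": [0, 0, 2], "turn": [0, 0, 0], "grip": 0},
  {"travel": [0, 0, 0], "turn": [0, 0, 0], "grip": 0},
])

```text
clock: 30.22
ee_pos: [525.1, -80.5, 82.6]
tool_rot: [3.142, -0.001, 3.012]
force: [-1.3, 0.4, 1.9]
width: 0.2
grasp_force: 1.0
```

Call:
step_arm([
  {"travel": [0, 0, 2], "turn": [0, 0, 0], "grip": 0},
  {"travel": [0, 0, 2], "turn": [0, 0, 0], "grip": 0},
  {"travel": [0, 0, 2], "turn": [0, 0, 0], "grip": 0},
  {"travel": [0, 0, 0], "turn": [0, 0, 0], "grip": 0},
])

```text
clock: 30.72
ee_pos: [525.2, -80.5, 76.8]
tool_rot: [-3.142, -0.0, 3.012]
force: [-1.6, 0.6, 4.2]
width: 0.1
grasp_force: 2.0
```

Call:
step_arm([
  {"travel": [0, 0, 2], "turn": [0, 0, 0], "grip": 0},
  {"travel": [0, 0, 0], "turn": [0, 0, 0], "grip": 0},
])

```text
clock: 30.98
ee_pos: [525.2, -80.5, 74.8]
tool_rot: [-3.142, -0.0, 3.012]
force: [-2.9, 0.3, 4.2]
width: -0.0
grasp_force: 2.4
```

Call:
step_arm([
  {"travel": [0, 0, 1], "turn": [0, 0, 0], "grip": 0},
  {"travel": [0, 0, 1], "turn": [0, 0, 0], "grip": 0},
  {"travel": [0, 0, 0], "turn": [0, 0, 0], "grip": 0},
])

```text
clock: 31.35
ee_pos: [525.0, -80.5, 73.1]
tool_rot: [-3.142, -0.001, 3.012]
force: [-4.6, 0.5, 6.0]
width: -0.3
grasp_force: 3.5
```

Call:
step_arm([
  {"travel": [0, 0, 1], "turn": [0, 0, 0], "grip": 0},
  {"travel": [0, 0, 0], "turn": [0, 0, 0], "grip": 0},
])

```text
clock: 31.6
ee_pos: [524.7, -80.5, 72.0]
tool_rot: [-3.142, -0.002, 3.012]
force: [-6.4, 0.8, 7.9]
width: 0.2
grasp_force: 3.9
```

Call:
step_arm([
  {"travel": [0, 0, 1], "turn": [0, 0, 0], "grip": 0},
  {"travel": [0, 0, 0], "turn": [0, 0, 0], "grip": 0},
])

```text
clock: 31.85
ee_pos: [524.9, -80.5, 70.6]
tool_rot: [3.142, -0.0, 3.012]
force: [0.9, 0.2, 1.3]
width: 0.0
grasp_force: 0.0
```

Call:
step_arm([
  {"travel": [0, 0, 1], "turn": [0, 0, 0], "grip": 0},
  {"travel": [0, 0, 0], "turn": [0, 0, 0], "grip": 0},
])

```text
clock: 32.1
ee_pos: [525.3, -80.6, 69.8]
tool_rot: [3.142, 0.0, 3.012]
force: [-2.1, 0.5, 3.6]
width: 0.0
grasp_force: 1.8
```

Call:
step_arm([
  {"travel": [0, 0, 1], "turn": [0, 0, 0], "grip": 0},
  {"travel": [0, 0, 0], "turn": [0, 0, 0], "grip": 0},
])

```text
clock: 32.35
ee_pos: [525.2, -80.5, 68.7]
tool_rot: [3.142, 0.0, 3.012]
force: [-2.2, 0.4, 3.7]
width: 0.1
grasp_force: 2.0
```

Call:
step_arm([
  {"travel": [0, 0, 1], "turn": [0, 0, 0], "grip": 0},
  {"travel": [0, 0, 1], "turn": [0, 0, 0], "grip": 0},
  {"travel": [0, 0, 1], "turn": [0, 0, 0], "grip": 0},
  {"travel": [0, 0, 0], "turn": [0, 0, 0], "grip": 0},
])

```text
clock: 32.85
ee_pos: [525.2, -80.5, 65.8]
tool_rot: [3.142, -0.0, 3.012]
force: [-2.2, 0.6, 3.8]
width: 0.5
grasp_force: 2.5
```

Call:
step_arm([
  {"travel": [0, 0, 1], "turn": [0, 0, 0], "grip": 0},
  {"travel": [0, 0, 0], "turn": [0, 0, 0], "grip": 0},
])

```text
clock: 33.1
ee_pos: [525.2, -80.6, 65.2]
tool_rot: [-3.142, -0.0, 3.012]
force: [-4.3, 0.9, 7.4]
width: -0.2
grasp_force: 3.9
```

Call:
step_arm([
  {"travel": [0, 0, 1], "turn": [0, 0, 0], "grip": 0},
  {"travel": [0, 0, 0], "turn": [0, 0, 0], "grip": 0},
])

```text
clock: 33.35
ee_pos: [525.2, -80.6, 64.8]
tool_rot: [-3.142, -0.001, 3.012]
force: [-6.9, 0.9, 12.8]
width: -0.0
grasp_force: 6.6
```

Call:
step_arm([
  {"travel": [0, 0, 1], "turn": [0, 0, 0], "grip": 0},
  {"travel": [0, 0, 0], "turn": [0, 0, 0], "grip": 0},
])

```text
clock: 33.6
ee_pos: [525.1, -80.6, 64.5]
tool_rot: [-3.141, -0.002, 3.013]
force: [-9.8, 3.1, 18.4]
width: 0.0
grasp_force: 9.4
```

Call:
step_arm([
  {"travel": [0, 0, 1], "turn": [0, 0, 0], "grip": 0},
  {"travel": [0, 0, 0], "turn": [0, 0, 0], "grip": 0},
  {"travel": [0, 0, -5], "turn": [0, 0, 0], "grip": 0},
  {"travel": [0, 0, -10], "turn": [0, 0, 0], "grip": 0},
  {"travel": [0, 15, -30], "turn": [0, 0, 0], "grip": 0},
  {"travel": [-25, 37, -30], "turn": [0, 0, 0], "grip": 0},
  {"travel": [-40, 0, -20], "turn": [0, 0, 0], "grip": 0},
  {"travel": [-40, 0, 0], "turn": [0, 0, 0], "grip": 0},
  {"travel": [0, 0, 0], "turn": [0, 0, 0], "grip": 0},
  {"travel": [0, 0, 0], "turn": [0, 0, 0], "grip": 0},
])

```text
clock: 34.85
ee_pos: [635.3, -42.3, 155.9]
tool_rot: [3.141, -0.002, 3.012]
force: [0.0, -0.1, -0.7]
width: -0.0
grasp_force: 0.0
```

```bash
sed -i 's/0,.07,.14,.25,.5,2.0/0,.07,.14/' chk.py; python3 chk.py; python3 - <<'E'
from h import *
p=snap('wrist'); lookcol(p)
for m in masks_of(p,'strap_left'): print(m['conf'],m['rect'])
E
```

```text
34.85 [635.27777244 -42.33933927 155.91993247] [ 76.62497608  -0.15940685 155.91993247] [ 0.03112734 -0.13493165 -0.73986719]
[[311, 39, 33, 101, 2350], [165, 41, 33, 101, 2490]]
   52 0 [[318.5, 38.6], [344.8, 39.1], [326.2, 135.9]]
   52 0.07 [[319.8, 39.5], [346.6, 40.0], [326.1, 137.5]]
   52 0.14 [[321.1, 41.0], [348.4, 41.5], [326.0, 139.1]]
   -52 0 [[165.3, 39.3], [191.5, 38.8], [184.1, 136.1]]
   -52 0.07 [[163.4, 40.3], [190.2, 39.7], [184.2, 137.7]]
   -52 0.14 [[161.6, 41.8], [188.9, 41.2], [184.3, 139.3]]
red [[374, 90, 9, 13, 93]] plug [[381.   97.1]]
0.68 [124.1, 80.8, 258.9, 33.5] minrect [558.9 -33.2] [239.4  30.4] axis -1.689 mean [559.  -32.4]
0.93 [308.9, 39.8, 35.4, 103.2]
0.53 [126.9, 78.7, 257.4, 36.8]
```

```bash
python3 -c "
from rig import arm
print(arm.finish_job())"
```

```text
the job is handed in; nothing more can be done
None
```

The column is lying in both saddles with its red inlet at the red-marked end. Both straps are pressed shut, and the last camera measurements showed them closed. I handed the job in at about 35 s; no verdict came back.

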